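# Space and press a loose tile in the mug stand

### The arm

A 6-joint arm with a two-finger parallel gripper is mounted at the origin on the work surface. World frame = base frame: x ahead of the robot, y to its left, z up, the work surface at z = 0. Lengths are in m, angles in rad, forces in N, time in s.
With the tool pointing down it reaches from about 0.35 to 0.775 m from the base axis. Payload 7.3 kg.
Tool frame: the origin (TCP) lies on the mounting face of the last link; the fingertips stand 178 mm ahead of it and the grasp point (between the pads) lies 159 mm ahead of it (robot.grip_depth is the distance from the TCP to the grasp point, in m); z points along the fingers, y is the line along which they close (so a half turn about z gives the same grasp; the last joint's range is limited). The gripper opens to 92 mm and grips with 3 to 60 N. Pads are 19 mm wide; open, the fingers measure 130 mm over their backs; the gripper's body (75 mm by 190 mm) begins 47 mm behind the grasp point.
Start: joints at [-1.295, 0.342, 1.524, -0, 1.275, -0.146], TCP at [0.215, -0.479, 0.405] pointing down, gripper open.
Joint ranges: [-2.53, 2.53], [-0.77, 2.02], [0.04, 2.7], [-1, 4.14], [0.28, 2.66], [-3.11, 3.11]. Speed limits (rad/s): [2.57, 2.57, 3.14, 3.14, 3.14, 3.14].

### API

Orientations are given as [roll, pitch, yaw] about the fixed x, y, z axes, in that order (R = Rz(yaw) Ry(pitch) Rx(roll)).
In Python, from cell import observe, cams, robot, models gives the robot as it stands.
- The arm moves only by the shell command python3 -m jog 'ROWS' [FORCE]. ROWS is JSON, a list of rows, each a list of 3 entries, a list of its own where there are three numbers: the shift along the tool's x, y, z each as a share of 0.4 m, from -1 to 1, then the turn about the tool's z as a share of pi rad, from -1 to 1, then the closure, from 0 (fully open) to 1 (shut). In form: [[[x, y, z], turn, jaw], ...]. A call has 1 to 12 rows; each row is the pose to reach, as a shift and turn from the pose commanded when the call began, along the tool's axes at that moment, turning the shorter way round; what a row does not reach only later rows make up. A row lasts 1/8 s, in which the tool goes at most 62.5 mm and 10.7 degrees, less where a joint would pass 70% of its speed; a pose out of reach is approached as far as the arm can. A call with a number of a shift or a turn outside -1 to 1 is refused whole. A call with a gripper value outside its range is refused whole. The fingers move at their own pace and stop on an object; FORCE is the grip in N (left out, the last holds). Time passes only in rows, so rows that repeat a pose let the fingers close. It gives the time, the measured TCP pose, the force, the opening and the grip force at its end, in the units of the state.
- observe(): the state, without advancing time (a new reading comes with each control period).
- cams.read_camera(name): name is "side" or "top"; returns the picture (400x640x3 uint8, red, green, blue); there is no depth.
- cams.camera_model(name): a dict with "camera_matrix" (3x3 intrinsics, pixels), "k1" (the pictures are not rectified: a ray, as slopes to the right and down, at radius r is drawn at 1 + k1 r^2 times it, then the intrinsics apply), "pose" (4x4, takes a point from camera to world coordinates). Camera axes: x right, y down, z forward; pixel columns grow to the right and rows downward; lengths in m; the calibration is good to about 2 mm. A picture is of the moment at which its call begins. camera_model takes no time and is no camera call.
- robot.hand_in(): hands the job in; it is judged then, once.
Trained networks look in the newest picture that a camera, given by its name, has taken for a name from the list of things; names that differ only in an ending like _2 or _b are one class to them, and where a whole thing is asked for, a point or a joint stands for the part that bears it (a point fixed in the world has none). Each returns a list of dicts, best first, with "confidence" (0 to 1); they miss things now and then, are a little off and sometimes report something else, mostly with a low value. They report only what shows in the picture. A call takes as long as a camera call.
- models.find_in(target, camera): "position" ([x, y, z] in m, in world coordinates, good to about 4 mm: the middle of the surface that is visible of it).
- models.pinpoint(target, camera): "position" ([x, y, z] in m, in world coordinates, good to about 4 mm: a listed point, or the origin of a listed thing).
The state is a dict: "time": time; "qpos": joint angles; "qvel": joint speeds; "joint_efforts": joint torques, N m; "tool_pos": TCP position; "tool_rot": TCP orientation; "contact_force": force on the tool from outside, world axes, zero at the start; "torque": the same for the moment, N m; "opening": finger opening in m; "grip_force": force on a finger pad.
Only numpy, scipy, OpenCV 4.12 (cv2) and the standard library are available. Lean on these libraries where they do the work, as an engineer would, in place of code of your own. Each camera call takes 0.05 s, during which the arm holds its last target. There are 200 camera calls.

### The job

The middle tile of the three-tile mug stand is loose on its springy pads and stands proud. Stand the black spacer in the one joint beside the middle tile that is wide enough for it, pushed right down between the tiles and well within their length, and let go of it; then press the middle tile down with the gripper until it is flush with its neighbours, and finish while still holding it pressed down, firmly but not so hard as to crack it. Leave the spacer standing in its joint and all the other things where they are.

Things in the scene. Friction and masses are not known exactly. Their poses are not given: they have to be found in the camera images.
- base: Flat steel base plate of the mug stand, fixed to the granite, 130 (its x) by 290 (its y) by 4 mm thick; origin at the centre of its underside, on the granite. Three white tiles lie on it in a row along its y axis, with its yaw; it is the floor of the joints between them.
- tile: Middle white tile, 100 (x) by 80 (y) by 12 mm, at the base's centre; origin at the centre of its underside. It moves only up and down: left alone, its top is 26 mm above the granite, 6 mm proud; pressed down 6 mm it meets a firm stop, flush (top at 20 mm). Its spring pads give from about 1.5 N, push back with about 9 N at flush, and lift it again when let go.
- narrow_tile: White side tile, 100 (x) by 60 (y) mm, fixed, origin at the centre of its underside; top 20 mm above the granite. Its centre is 92 mm from the middle tile's, along the base's +y or -y (varies). The joint between the two is the wide one: 22 mm wide, 100 mm long, open at the ends, 16 mm deep, centred 51 mm from the middle tile's centre.
- broad_tile: White side tile, 100 (x) by 84 (y) mm, fixed on the other side of the middle tile, otherwise like the narrow one; its centre also lies 92 mm from the middle tile's. The joint between it and the middle tile is only 10 mm wide, too narrow for the spacer.
- spacer: Loose black plastic spacer standing on the granite, about 50 g: blade 60 long (x), 16 thick (y), 24 mm high, its lowest 6 mm only 56 by 12 mm; on its middle an upright grip tab 26 (x) by 16 (y) mm, up to 53 mm above the underside. Origin at the centre of the underside, z up. Grip the tab across its 16 mm.
- mug_a: Bystander: glass mug, 76 mm across, 95 mm high, with a handle; origin at the centre of its underside.
- mug_b: Bystander: glass mug like the other, standing on a fixed red square coaster, 100 mm wide and 4 mm thick; origin at the centre of its underside.
- tin: Bystander: round metal tin with a screw-top lid, 83 mm across, 80 mm high; origin at the centre of its underside.
- strainer: Bystander: stainless tea strainer, bowl 68 mm across and 32 mm high, handle reaching 115 mm along its +y; origin under the bowl's centre.
- jar: Bystander: amber glass jar with a steel cap, 64 mm across, 85 mm high; origin at the centre of its underside.
- wedge: Bystander: small pale wooden wedge, 60 by 24 mm, 6 to 22 mm high; origin at the centre of its underside.
- spoon: Bystander: spoon lying flat, 140 mm long; origin near its middle, x along it.

How it is judged:
By the outcome, as a careful person would: the job done as asked, in the order asked, and still so for the second after the job is handed in, while the arm keeps its last pose, push and grip.
It also fails if it takes over 48 s, if anything falls off the work surface, if the arm or the gripper's body presses on something with over 40 N, if the wrist force passes 120 N, or if a joint passes its speed limit or range.

## Working session

There is one attempt and no reset: what is moved stays moved. The work goes in short steps, Python scripts to look and compute and a shell command to move; the robot and the scene stay as the last step left them, time stands still between calls to the robot, and variables do not carry over. Pictures are saved under pics/ and viewed, at most 10 in all, crops included, and the job is handed in when it is done.

```bash
mkdir -p pics; ls; python3 - <<'E'
from cell import observe,cams,robot,models
import cv2
for c in("top","side"):
    cv2.imwrite(f"pics/{c}0.png",cams.read_camera(c)[:,:,::-1])
    for t in("base","tile","narrow_tile","broad_tile","spacer"):
        for f in(models.find_in,models.pinpoint):
            print(c,t,f.__name__,[([round(float(v),4) for v in d["position"]],round(d["confidence"],2)) for d in f(t,c)[:2]])
s=observe();print(s["time"],s["tool_pos"],s["tool_rot"],s["opening"])
E
```

```text
pics
top base call [([0.5329, 0.1126, 0.0024], 0.62), ([0.5371, 0.0248, 0.017], 0.56)]
top base call [([0.5294, 0.1232, 0.0004], 0.58)]
top tile call [([0.5268, 0.1214, 0.0263], 0.93)]
top tile call [([0.4465, -0.2615, -0.0031], 0.36), ([0.7701, 0.154, -0.0002], 0.15)]
top narrow_tile call [([0.5374, 0.0234, 0.0192], 0.88), ([0.445, -0.2599, 0.0231], 0.7)]
top narrow_tile call [([0.5353, 0.0228, 0.0072], 0.84)]
top broad_tile call [([0.5179, 0.2105, 0.018], 0.86)]
top broad_tile call [([0.5187, 0.2095, 0.0014], 0.84)]
top spacer call [([0.4486, -0.257, 0.0211], 0.6), ([0.3513, -0.1736, 0.0117], 0.58)]
top spacer call [([0.4477, -0.2628, -0.001], 0.61), ([0.7609, -0.202, -0.0024], 0.44)]
side base call [([0.5329, 0.0826, 0.0018], 0.78), ([0.4436, -0.265, 0.0247], 0.72)]
side base call [([0.529, 0.1221, -0.0013], 0.69), ([0.533, 0.1222, 0.0119], 0.44)]
side tile call [([0.5428, 0.1044, 0.0236], 0.97)]
side tile call [([0.5326, 0.1231, 0.0136], 0.74)]
side narrow_tile call [([0.5319, 0.0174, 0.0214], 0.68), ([0.3919, 0.4252, 0.0402], 0.57)]
side narrow_tile call [([0.5345, 0.0298, 0.0052], 0.6)]
side broad_tile call [([0.554, 0.1936, 0.0205], 0.43)]
side broad_tile call [([0.5207, 0.2103, 0.003], 0.46)]
side spacer call [([0.4416, -0.2652, 0.0266], 0.67), ([0.7533, -0.0499, 0.0253], 0.48)]
side spacer call [([0.4452, -0.257, 0.0012], 0.89)]
1.1 [ 0.21496872 -0.47897239  0.4047217 ] [ 3.14151850e+00 -2.92292069e-05  4.21825287e-01] 0.09189441437721836
```

View pics/top0.png

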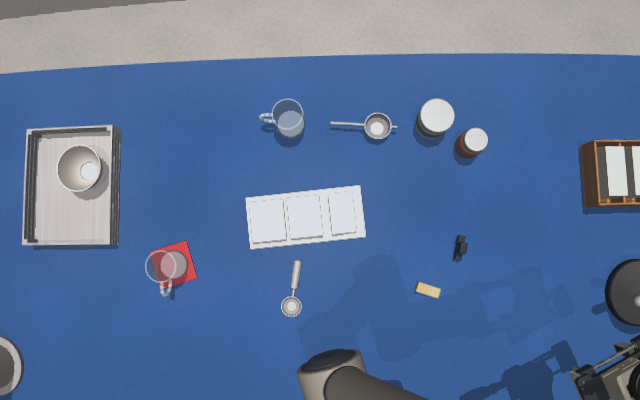

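View pics/side0.png

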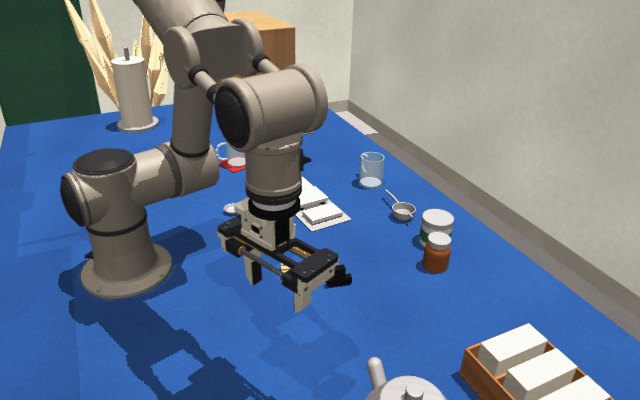

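The top picture shows the stand's tiles at about (267,220), (305,216) and (343,212), with the narrow one on the right at lower y. The spacer is at (460,248) and the wedge at (428,290). I'll measure poses on rectified crops.

```bash
cat > h.py <<'E'
import numpy as np,cv2
from cell import observe,cams,robot,models
def proj(P,c):
    m=cams.camera_model(c);T=np.linalg.inv(np.array(m["pose"]));P=np.asarray(P,float)
    q=P@T[:3,:3].T+T[:3,3];s=q[...,:2]/q[...,2:];s=s*(1+m["k1"]*(s**2).sum(-1,keepdims=True))
    K=np.array(m["camera_matrix"]);return s*[K[0,0],K[1,1]]+K[:2,2]
def ortho(img,c,cx,cy,z,half,res):
    # rows: +x up, cols: +y left
    n=int(half/res);a=np.arange(-n,n+1)*res
    Y,X=np.meshgrid(cy-a,cx-a);uv=proj(np.stack([X,Y,np.full_like(X,z)],-1),c).astype(np.float32)
    return cv2.remap(img,uv[...,0],uv[...,1],cv2.INTER_CUBIC)
E
python3 - <<'E'
from h import *
t=cv2.imread("pics/top0.png")
m=cams.camera_model("top");print(np.round(np.array(m["pose"])[:3,3],3),np.round(m["camera_matrix"],1).tolist())
def rect(mask,cx,cy,res,n):
    k,lab,st,_=cv2.connectedComponentsWithStats(mask.astype(np.uint8));i=1+st[1:,4].argmax()
    p=np.argwhere(lab==i)[:,::-1].astype(np.float32);(u,v),wh,a=cv2.minAreaRect(p)
    return "xy",round(cx-(v-n)*res,4),round(cy-(u-n)*res,4),"size",np.round(np.array(wh)*res,4),"ang",round(a,2)
o=ortho(t,"top",.529,.12,.004,.2,.0005);g=o.min(2)
print("base",rect(o[...,2]>120,.529,.12,.0005,400))
s=[]
for z in(.012,.024,.053):
    q=ortho(t,"top",.447,-.259,z,.06,.0003);s.append(q);print(z,rect(q.max(2)<60,.447,-.259,.0003,200))
q=[cv2.resize(x,(400,400)) for x in(s[1],ortho(t,"top",.529,.12,.02,.16,.0005))]
cv2.imwrite("pics/o1.png",np.hstack(q))
E
```

```text
[0.466 0.052 1.153] [[464.1, 0.0, 319.3], [0.0, 464.1, 202.9], [0.0, 0.0, 1.0]]
base ('xy', 0.5303, 0.1203, 'size', array([0.1326, 0.2915]), 'ang', 84.96)
0.012 ('xy', 0.4471, -0.257, 'size', array([0.0183, 0.0569]), 'ang', 10.49)
0.024 ('xy', 0.4471, -0.2538, 'size', array([0.0183, 0.0563]), 'ang', 10.74)
0.053 ('xy', 0.4476, -0.2459, 'size', array([0.0177, 0.0548]), 'ang', 10.68)
```

View pics/o1.png

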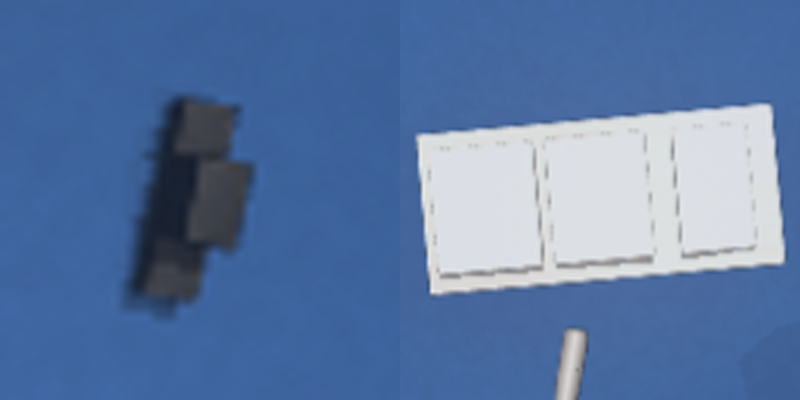

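The left crop shows the blade's top centred at about (188,198), with its yaw about -0.2. In the right crop the base yaw is +5° and the wide joint is centred at about (663,192). That puts the joint at world (0.535, 0.0695), which agrees with the base fit. I'll hover over the spacer first.

```bash
python3 -m jog '[[[0.757,-0.27,0.312],0.198,0],[[0.757,-0.27,0.312],0.198,0],[[0.757,-0.27,0.312],0.198,0],[[0.757,-0.27,0.312],0.198,0],[[0.757,-0.27,0.312],0.198,0],[[0.757,-0.27,0.312],0.198,0],[[0.757,-0.27,0.312],0.198,0],[[0.757,-0.27,0.312],0.198,0]]' 25; python3 - <<'E'
from h import *
cv2.imwrite("pics/side1.png",cams.read_camera("side")[100:350,200:450,::-1].repeat(2,0).repeat(2,1))
E
```

```text
time: 2.1
tool_pos: [0.4469, -0.2568, 0.2801]
tool_rot: [3.141, -0.0, -0.2]
contact_force: [-0.1, 0.6, -0.3]
opening: 0.092
grip_force: 0.0
```

View pics/side1.png

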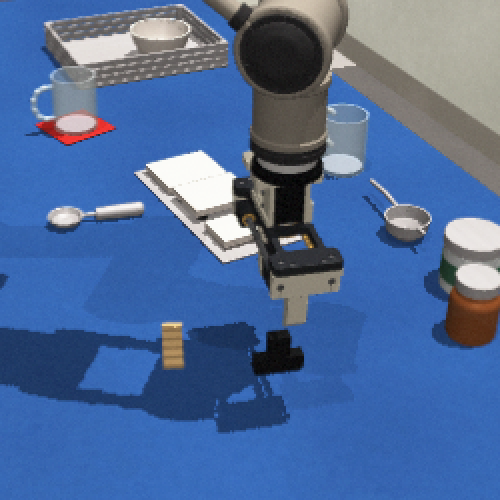

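The open gripper is right above the spacer, which shows at (278,355) in the crop. I'll descend and grip.

```bash
python3 -m jog '[[[0,0,0.1],0,0],[[0,0,0.19],0,0],[[0,0,0.19],0,0.4],[[0,0,0.19],0,0.7],[[0,0,0.19],0,0.78],[[0,0,0.19],0,0.82],[[0,0,0.19],0,0.9],[[0,0,0.19],0,1],[[0,0,0.19],0,1],[[0,0,0.19],0,1],[[0,0,0.19],0,1]]' 25
```

```text
time: 3.52
tool_pos: [0.447, -0.2565, 0.2039]
tool_rot: [3.142, -0.0, -0.2]
contact_force: [-0.2, 1.4, 0.3]
opening: 0.016
grip_force: 25.0
```

```bash
python3 -m jog '[[[0,0,-0.15],0,1],[[0.053,-0.842,-0.15],-0.0917,1],[[0.053,-0.842,-0.15],-0.0917,1],[[0.053,-0.842,-0.15],-0.0917,1],[[0.053,-0.842,-0.15],-0.0917,1],[[0.053,-0.842,-0.15],-0.0917,1],[[0.053,-0.842,-0.15],-0.0917,1],[[0.053,-0.842,-0.15],-0.0917,1],[[0.053,-0.842,-0.15],-0.0917,1],[[0.053,-0.842,-0.15],-0.0917,1]]'; python3 - <<'E'
from h import *
t=cams.read_camera("top")[:,:,::-1];s=cams.read_camera("side")[:,:,::-1]
cv2.imwrite("pics/t2.png",t);cv2.imwrite("pics/s2.png",s)
p=proj([[.535,.0695,.03]],"side")[0].astype(int);print(p)
a=cv2.resize(s[p[1]-60:p[1]+60,p[0]-50:p[0]+50],(400,480),interpolation=cv2.INTER_CUBIC)
p=proj([[.535,.0695,.03]],"top")[0].astype(int);print(p)
b=cv2.resize(t[p[1]-60:p[1]+60,p[0]-50:p[0]+50],(400,480),interpolation=cv2.INTER_CUBIC)
cv2.imwrite("pics/c2.png",np.hstack([a,b]))
E
```

```text
time: 4.78
tool_pos: [0.5346, 0.0681, 0.2638]
tool_rot: [3.141, 0.0, 0.086]
contact_force: [0.1, 0.0, -0.4]
opening: 0.0157
grip_force: 25.0
[315 200]
[324 213]
```

View pics/c2.png

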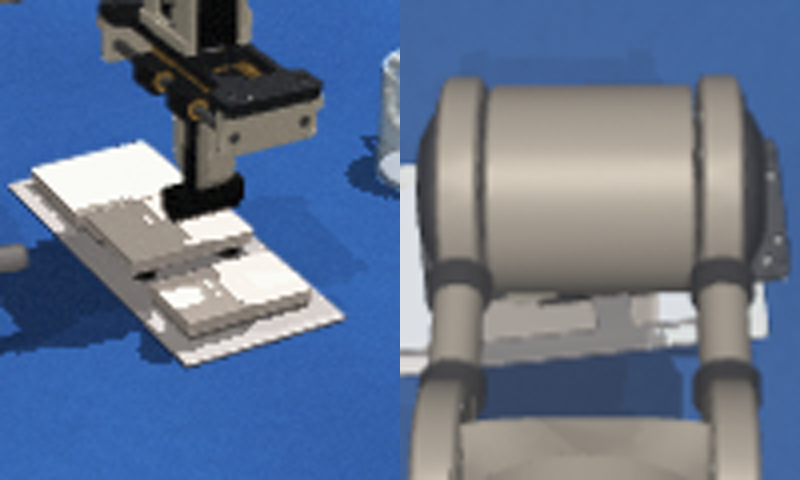

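The side crop shows the spacer held level above the joint region. The top view is blocked by the arm. I'll overlay both models on the side view to check the alignment.

```bash
python3 - <<'E'
from h import *
s=cams.read_camera("side")[:,:,::-1];st=observe();x,y,z=st["tool_pos"];w=st["tool_rot"][2];print(x,y,z,w)
K=8;u0,v0=262,158
big=cv2.resize(s[v0:v0+75,u0:u0+100],None,fx=K,fy=K,interpolation=cv2.INTER_CUBIC)
def box(o,yaw,c,sz,z0,z1,col):
    R=np.array([[np.cos(yaw),-np.sin(yaw)],[np.sin(yaw),np.cos(yaw)]]);q=[]
    for zz in(z0,z1):
        for a,b in((-1,-1),(1,-1),(1,1),(-1,1)):
            q.append([*(np.array(o)+R@(np.array(c)+[a*sz[0]/2,b*sz[1]/2])),zz])
    p=((proj(q,"side")-[u0,v0]+.5)*K).astype(int)
    for k in(0,4):cv2.polylines(big,[p[k:k+4]],True,col,1)
b=(.5303,.1203);yb=.088
box(b,yb,(0,0),(.13,.29),0,.004,(0,0,255))
box(b,yb,(0,0),(.1,.08),.014,.026,(0,160,0))
box(b,yb,(0,-.092),(.1,.06),.004,.020,(255,0,0))
box((x,y),w,(0,0),(.06,.016),z-.204+.006,z-.204+.024,(0,255,255))
cv2.imwrite("pics/ov.png",big)
E
```

```text
0.5347342127732588 0.06845100717390476 0.26396741341487506 0.086384726027946
```

View pics/ov.png

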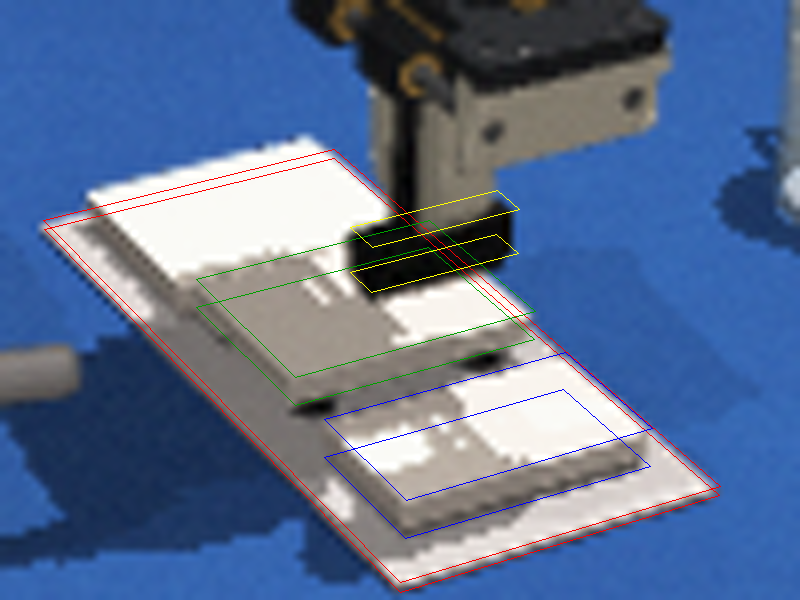

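The base, tile and spacer wireframes match the picture to about a pixel: tile lower front corner (295,405), narrow tile (405,535), blade left edge at 350. I'll lower in stages while watching the force.

```bash
python3 -m jog '[[[0,0,0.07],0,1],[[0,0,0.09],0,1],[[0,0,0.105],0,1],[[0,0,0.115],0,1],[[0,0,0.12],0,1],[[0,0,0.12],0,1]]'
```

```text
time: 5.68
tool_pos: [0.5348, 0.0694, 0.2161]
tool_rot: [3.141, -0.0, 0.088]
contact_force: [-0.3, 0.7, -0.5]
opening: 0.0159
grip_force: 25.0
```

```bash
python3 -m jog '[[[0,0,0.01],0,1],[[0,0,0.018],0,1],[[0,0,0.021],0,1],[[0,0,0.0225],0,1],[[0,0,0.0225],0,1]]'
```

```text
time: 6.3
tool_pos: [0.5346, 0.0694, 0.2078]
tool_rot: [3.141, -0.0, 0.088]
contact_force: [-4.2, 0.6, 10.0]
opening: 0.0163
grip_force: 25.0
```

It is seated on the floor: z is as predicted, with 10 N upward contact. I'll release gently and lift clear.

```bash
python3 -m jog '[[[0,0,-0.0015],0,1],[[0,0,-0.0015],0,0.75],[[0,0,-0.0015],0,0.6],[[0,0,-0.0015],0,0.5],[[0,0,-0.0015],0,0.5],[[0,0,-0.06],0,0.5],[[0,0,-0.2],0,0.5],[[0,0,-0.2],0,0.5],[[0,0,-0.2],0,0.5]]'; python3 - <<'E'
from h import *
s=cams.read_camera("side")[:,:,::-1]
K=8;u0,v0=262,158
cv2.imwrite("pics/s3.png",cv2.resize(s[v0:v0+75,u0:u0+100],None,fx=K,fy=K,interpolation=cv2.INTER_CUBIC))
print([(np.round(d["position"],4),round(d["confidence"],2)) for d in models.pinpoint("spacer","side")[:2]])
E
```

```text
time: 7.42
tool_pos: [0.5345, 0.0694, 0.2866]
tool_rot: [3.142, 0.0, 0.088]
contact_force: [-0.1, -0.0, -0.0]
opening: 0.0459
grip_force: 0.0
[(array([0.5323, 0.0714, 0.0064]), 0.51)]
```

View pics/s3.png

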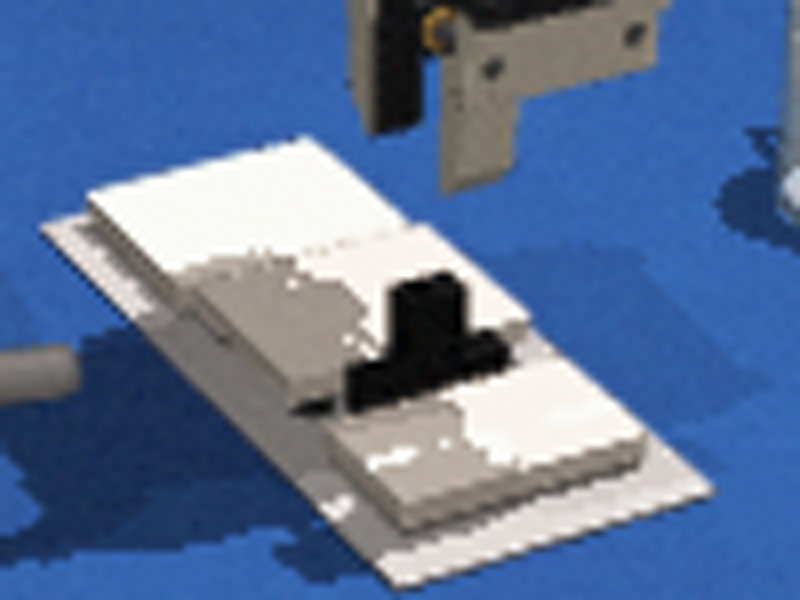

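The spacer stands upright in the wide joint, at about (430,345) in the picture, down between the tiles and within their length. Next I'll move over the middle tile with the gripper shut.

```bash
python3 -m jog '[[[0,-0.1275,0],0,1],[[0,-0.1275,0],0,1],[[0,-0.1275,0],0,1],[[0,-0.1275,0],0,1],[[0,-0.1275,0.1],0,1],[[0,-0.1275,0.17],0,1],[[0,-0.1275,0.195],0,1],[[0,-0.1275,0.195],0,1]]' 20
```

```text
time: 8.52
tool_pos: [0.5304, 0.1197, 0.2087]
tool_rot: [3.141, 0.001, 0.087]
contact_force: [-0.3, 0.0, -0.7]
opening: 0.0006
grip_force: 0.0
```

```bash
python3 -m jog '[[[0,0,0.01],0,1],[[0,0,0.014],0,1],[[0,0,0.018],0,1],[[0,0,0.021],0,1],[[0,0,0.024],0,1],[[0,0,0.024],0,1]]'
```

```text
time: 9.28
tool_pos: [0.5306, 0.1201, 0.2]
tool_rot: [3.141, -0.002, 0.088]
contact_force: [-0.3, -1.4, 7.2]
opening: 0.0005
grip_force: 3.3
```

```bash
python3 -m jog '[[[0,0,0.003],0,1],[[0,0,0.005],0,1],[[0,0,0.006],0,1],[[0,0,0.006],0,1],[[0,0,0.006],0,1]]'
```

```text
time: 9.9
tool_pos: [0.5306, 0.1202, 0.1982]
tool_rot: [3.141, -0.002, 0.088]
contact_force: [-1.7, -0.9, 11.2]
opening: 0.0001
grip_force: 5.9
```

```bash
python3 -m jog '[[[0,0,0.001],0,1],[[0,0,0.002],0,1],[[0,0,0.002],0,1],[[0,0,0.002],0,1]]'
```

```text
time: 10.4
tool_pos: [0.5306, 0.1202, 0.1981]
tool_rot: [3.141, -0.002, 0.088]
contact_force: [-4.4, -0.5, 18.7]
opening: 0.0006
grip_force: 9.1
```

The force rose from 11 to 19 N with almost no travel, so the tile is on its stop. I'll take one last look before handing in.

```bash
python3 - <<'E'
from h import *
s=cams.read_camera("side")[:,:,::-1]
cv2.imwrite("pics/s4.png",cv2.resize(s[130:250,230:390],None,fx=5,fy=5,interpolation=cv2.INTER_CUBIC))
o=observe();print(o["time"],o["contact_force"],o["tool_pos"][2])
E
```

```text
10.45 [-5.09022745 -1.44548221 18.28397545] 0.19813755211056275
```

View pics/s4.png

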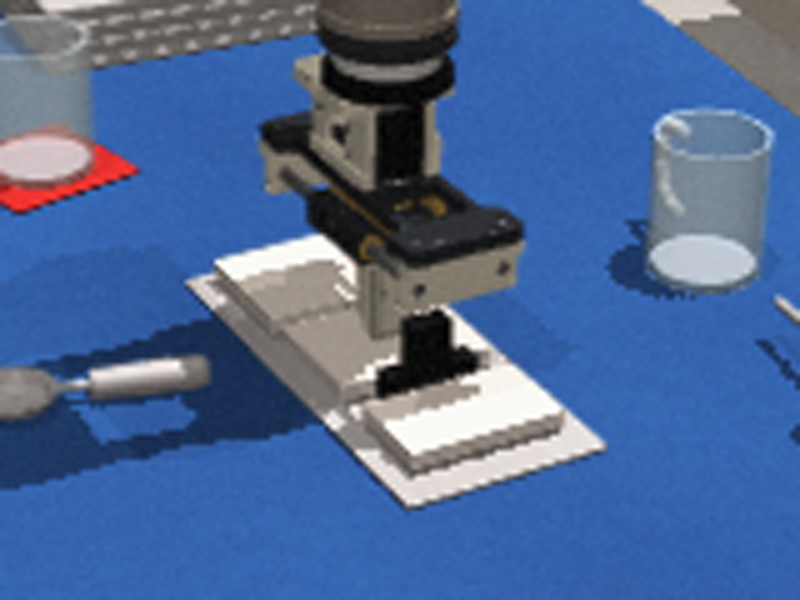

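The spacer stands upright in its joint at about (425,360), clear of the gripper, and the middle tile is level with its neighbours. I'm handing in.

```bash
python3 -c "
from cell import robot
print(robot.hand_in())"
```

```text
the job is handed in; nothing more can be done
None
```

I handed the job in at about 10.5 s: the spacer stands seated and released in the wide joint, and the gripper is holding the middle tile flush on its stop at about 18 N; nothing else was moved on purpose or seen to move.

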